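Draw the plunger of the biscuit press for filling

TASK

Make the biscuit press ready for filling: first turn its handle, with the rod still fully down, until the handle's pointer faces the raised rib on the collar; only then pull the rod straight up against its spring, keeping the pointer facing the rib, until the ring on the rod has just come level with the top of the collar (60 mm up). Hold the handle there and finish while still holding it, because the spring pulls the rod back down when it is let go. Leave the cup, the jar and the garlic beside it where they are.

Things in the scene. Friction and masses are not known exactly. Their poses are not given: they have to be found in the camera images.
- press: Biscuit press: upright aluminium barrel (58 mm diameter) on a dark round foot (112 mm) screwed to the table; steel collar (68 mm diameter) on it, top face 118 mm above the table; a steel rod (10 mm) with a wooden handle rises from the collar. Origin: on the table, in the barrel's and rod's axis; z up; -x points from that axis to the one big rib of the collar.
- press_mark (a point): The rib on the collar that is the mark: 7 mm wide, standing 15 mm out from the collar, on the press's -x side. This point is on the rib at the height of the collar's top face, 40 mm from the barrel's axis.
- handle (a point): Middle of the wooden handle, in the rod's axis, 161 mm above the table with the rod down: a level bar 14 mm thick, 22 mm high, straight for 28 mm either way; one end a round knob (22 mm diameter), the other a thin steel pointer. z up, -x along the bar to the pointer. 32 mm of bare rod lie between bar and collar. Pinch the bar across its thickness from above, over the rod.
- pointer (a point): The tip of the handle's pointer, 48 mm from the rod's axis, at the height of the handle's middle. It must face the rib: be straight above it, as seen from above.
- rod_ring (a point): The length mark: upper face of the raised ring (15 mm diameter, 4 mm high) round the rod, in the rod's axis. It starts 60 mm below the collar's top face, hidden in the barrel, and must end level with that face.
- press_turn (a joint): Turn of rod and handle about the upright axis, rad: 0 when the pointer faces the rib, positive counter-clockwise seen from above. It starts between 0.45 and 1.35 (the pointer must be turned clockwise) and turns from -1.9 to 1.9; a light friction (0.03 N m) keeps it where it is left.
- press_rod (a joint): How far the rod is drawn up, m: 0 fully down, 0.060 when the ring is level with the collar's top; the stop is at 0.085. The spring pulls down with about 3 N at 0 and 9 N at 0.060, and draws the rod back when it is let go.
- cup: White faceted cup, 66 mm across, 63 mm high, loose, to the right (-y) of the press. To be left alone. Origin: centre of its underside.
- jar: Glass jar with a dark lid, 65 mm across, 86 mm high, loose, to the left (+y) of the press. To be left alone. Origin: centre of its underside.
- garlic: Garlic bulb, 56 mm across and high, loose, between the robot and the press. To be left alone. Origin: centre of its underside.

How it is judged:
On the way, in this order (a step that is already met when the one before it is completed fails the run):
1. the handle is turned until its pointer faces the rib, the rod still down (value of joint press_turn between -0.15 and 0.15 rad and value of joint press_rod below 0.012 m), for 0.2 s.
2. the rod is drawn up until its ring is level with the collar (value of joint press_rod between 0.054 and 0.066 m), for 0.2 s.
At the end, for the whole second after the job is handed in: For the whole last second the gripper's fingers hold the handle (at least 2 N), the rod is still and drawn 60 mm within 6 mm, the pointer faces the rib within 0.2 rad, and the cup, jar and garlic are within 30 mm of where they stood (all of step 2 and value of joint press_turn between -0.2 and 0.2 rad and velocity of joint press_rod between -0.01 and 0.01 m/s and contact force between the fingers and press_rod above 2 N and distance of each of cup, jar, garlic from where it was at the start of the episode below 0.03 m); the arm keeps its last pose, push and grip.
It fails at once if the rod is drawn up (over 15 mm) while the pointer faces away from the rib (over 0.3 rad) (value of joint press_rod above 0.015 m and (value of joint press_turn above 0.3 rad or value of joint press_turn below -0.3 rad)).
It fails at once if the cup, the jar or the garlic is pushed away (over 30 mm) (distance of any of cup, jar, garlic from where it was at the start of the episode above 0.03 m).
It also fails if it takes over 38 s, if anything falls off the work surface, if the arm or the gripper's body presses on something with over 40 N, if the wrist force passes 120 N, or if a joint passes its speed limit or range.

ROBOT

A 6-joint arm with a two-finger parallel gripper is mounted at the origin on the work surface; the furniture and walls round the work are solid. World frame = base frame: x ahead of the robot, y to its left, z up, the work surface at z = 0. Lengths are in m, angles in rad, forces in N, time in s.
With the tool pointing down it reaches from about 0.3 to 0.775 m from the base axis. Payload 14.6 kg.
Tool frame: the origin (TCP) lies between the finger pads; the fingertips stand 19 mm ahead of it and the grasp point (between the pads) is the TCP (ctrl.finger_overhang is the distance from the TCP to the fingertips, in m); z points along the fingers, y is the direction in which the jaws open and shut (so a half turn about z gives the same grasp; the last joint's range is limited). The gripper opens to 94 mm and grips with 3 to 60 N. Pads are 16 mm wide; open, the fingers measure 119 mm over their backs; the gripper's body (75 mm by 177 mm) begins 78 mm behind the grasp point.
Start: joints at [-1.182, 0.3, 1.521, -0, 1.321, -0.067], TCP at [0.242, -0.494, 0.224] pointing down, gripper open.
Joint ranges: [-3.03, 3.03], [-0.79, 2.21], [0.23, 2.52], [-1.04, 4.18], [0, 3.07], [-2.55, 2.55]. Speed limits (rad/s): [2.22, 2.22, 2.57, 3.14, 3.14, 3.14].

INTERFACE

Orientations are given as [roll, pitch, yaw] about the fixed x, y, z axes, in that order (R = Rz(yaw) Ry(pitch) Rx(roll)).
In Python, from station import ctrl gives the robot as it stands.
- The arm moves only by the tool send_rows, never from a script. Its argument "series" is a list of rows, each a list of 7 numbers: the turn, a rotation vector about the tool's x, y, z in degrees, then the shift along the tool's x, y, z in m, then the gripper's target within -1 to 1 (fully open at 1, half-way at 0, shut at -1). A call has 1 to 8 rows; each row is the pose to reach, as a shift and turn from the pose commanded when the call began, along the tool's axes at that moment; what a row does not reach only later rows make up. A row lasts 1/10 s, in which the tool goes at most 50 mm and 8.59 degrees, less where a joint would pass 70% of its speed; a pose out of reach is approached as far as the arm can. A call with a gripper value outside its range is refused whole. The fingers move at their own pace and stop on an object; "force" is the grip in N (left out, the last holds). Time passes only in rows, so rows that repeat a pose let the fingers close. It gives the time, the measured TCP pose, the force and the opening at its end, in the units of the state.
- ctrl.get_obs(): the state, without advancing time (a new reading comes with each control period).
- ctrl.camera(name): name is "scene" or "top" or "wrist"; returns a dict with "pixels" (400x640x3 uint8, red, green, blue), "z_map" (400x640 float32, m along the optical axis (not along the pixel's ray), 0 where there is no reading), "fov_y" (degrees; the focal length in pixels is half the picture's height over the tangent of half this angle, whatever the lens; pixels are square), "cx", "cy" (the principal point, pixels), "R" (3x3) and "t" (3): a world point X has camera coordinates R X + t. Camera axes: x right, y down, z forward; pixel columns grow to the right and rows downward; lengths in m; the calibration is good to about 2 mm. A picture is of the moment at which its call begins.
- ctrl.hand_in(): hands the job in, once; it reports no verdict.
The state is a dict: "time_s": time; "qpos": joint angles; "joint_vel": joint speeds; "tau": joint torques, N m; "ee_pos": TCP position; "eef_rot": TCP orientation; "force": force on the tool from outside, world axes, zero at the start; "moment": the same for the moment, N m; "grip_width": finger opening in m.
Only numpy, scipy, OpenCV 4.12 (cv2) and the standard library are available. Lean on these libraries where they do the work, as an engineer would, in place of code of your own. Each camera call takes 0.05 s, during which the arm holds its last target.

## Working session

There is one attempt and no reset: what is moved stays moved. The work goes in short steps, Python scripts to look and compute and a tool call to move; the robot and the scene stay as the last step left them, time stands still between calls to the robot, and variables do not carry over. Pictures are saved under pics/ and viewed, and the job is handed in when it is done.

Besides the shell and the picture viewer there is one more tool, called after "Emit:" by a JSON object that holds its "name" and its "arguments". send_rows: Moves the arm, as the interface text tells. Its arguments: {"type":"object","properties":{"series":{"type":"array"},"force":{"type":"number"}},"required":["series"]}

```bash
mkdir -p pics; cat > h.py <<'E'
import numpy as np, cv2
from station import ctrl
def cam(n,f=None):
    c=ctrl.camera(n); np.savez('%s.npz'%n,**c)
    if f: cv2.imwrite('pics/'+f,c['pixels'][:,:,::-1])
    return c
def pts(c):
    f=200/np.tan(np.radians(c['fov_y'])/2)
    v,u=np.mgrid[:400,:640]; z=c['z_map']
    P=np.stack([(u-c['cx'])/f*z,(v-c['cy'])/f*z,z],-1)
    return (P-c['t'])@c['R']
E
python3 - <<'E'
from h import *
print(ctrl.get_obs())
for n in('top','scene'):
    c=cam(n,n+'0.png'); print(n,c['fov_y'],c['cx'],c['cy'],c['R'],c['t'],(c['z_map']>0).mean())
E
```

```text
{'time_s': 0.0, 'qpos': array([-1.18160469e+00,  3.00449926e-01,  1.52157429e+00, -2.71604506e-05,
        1.32067968e+00, -6.65924568e-02]), 'joint_vel': array([-4.92748460e-04, -1.44882800e-03, -2.71256224e-03,  6.53972635e-04,
        2.08998798e-05,  1.14575047e-03]), 'tau': array([-7.69614617e-04, -5.31814742e+01, -3.52738738e+01,  7.06952135e-02,
        2.44734687e-02, -1.14033664e-04]), 'ee_pos': array([ 0.24199777, -0.49363943,  0.2239008 ]), 'eef_rot': array([-3.14048211e+00, -4.76967588e-05,  4.55790805e-01]), 'force': array([-0.82175831,  0.10533513,  0.6854059 ]), 'moment': array([ 0.00048898, -0.02840757, -0.03519928]), 'grip_width': 0.09432975419789605}
top 43.97396157652233 321.5493046821657 200.3411175974428 [[ 0.00911664 -0.99981399 -0.01699646]
 [-0.99022861 -0.00666128 -0.1392944 ]
 [ 0.13915527  0.01810028 -0.99010514]] [0.06251705 0.49075953 1.15690765] 0.995921875
scene 44.470665768408736 324.1203049255868 196.7078491829425 [[-0.88019941 -0.47431678  0.01651047]
 [-0.19943754  0.33808513 -0.91974079]
 [ 0.43066655 -0.8128481  -0.3921789 ]] [0.43299985 0.17205592 0.94967263] 0.99587890625
```

View pics/top0.png

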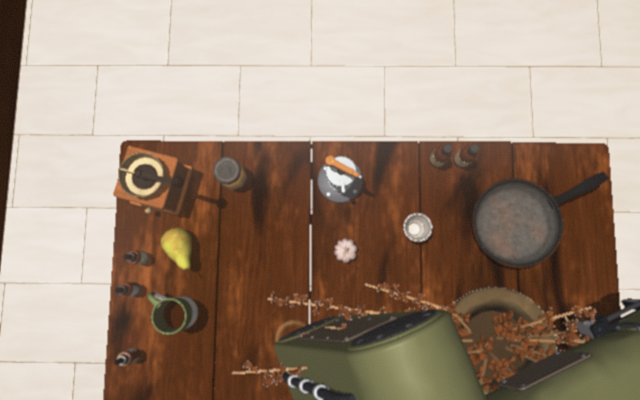

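View pics/scene0.png

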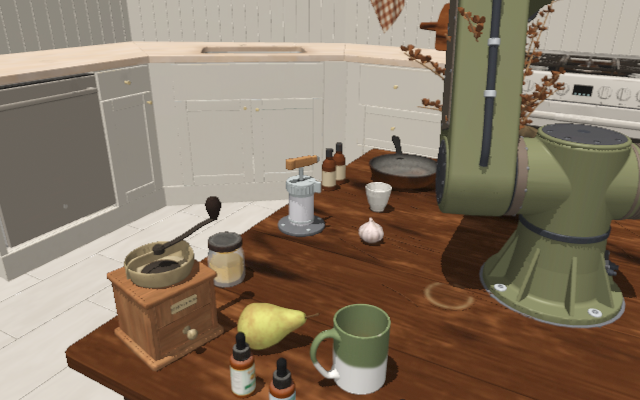

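The top view shows the press at about (341,178), the garlic at (345,250), the cup at (418,228) and the jar at (230,172). I'll zoom in and measure the press.

```bash
python3 - <<'E'
from h import *
for n,(a,b,w,h) in dict(top=(305,140,75,75),scene=(265,145,75,100)).items():
    c=dict(np.load(n+'.npz')); im=c['pixels'][b:b+h,a:a+w,::-1]
    cv2.imwrite('pics/%s_z.png'%n,cv2.resize(im,None,fx=6,fy=6,interpolation=cv2.INTER_CUBIC))
c=dict(np.load('top.npz'));P=pts(c);im=c['pixels']
hsv=cv2.cvtColor(im,cv2.COLOR_RGB2HSV)
sub=np.zeros((400,640),bool);sub[140:215,305:380]=1
z=P[...,2]
m=sub&(z>.14)&(z<.19); print('handle',m.sum(),P[m].mean(0),P[m].min(0),P[m].max(0))
ys,xs=np.nonzero(m)
for y,x in list(zip(ys,xs))[::6]: print(x,y,P[y,x].round(3),im[y,x])
m=sub&(z>.108)&(z<.128);print('collar',m.sum(),P[m].min(0),P[m].max(0),P[m].mean(0))
m2=sub&(z>.01)&(z<.02);print('foot',m2.sum(),P[m2].min(0),P[m2].max(0))
E
```

```text
handle 295 [0.544262   0.02274387 0.1698326 ] [ 0.52156773 -0.02060721  0.14964062] [0.56829485 0.05736137 0.17656537]
328 156 [0.568 0.051 0.17 ] [187 124  79]
328 157 [0.565 0.051 0.173] [219 145  90]
326 158 [0.563 0.055 0.174] [200 132  81]
332 158 [0.563 0.042 0.171] [221 148  90]
329 159 [0.561 0.049 0.172] [223 151  92]
325 160 [0.558 0.057 0.173] [170 113  72]
331 160 [0.559 0.044 0.171] [229 163  97]
325 161 [0.557 0.057 0.17 ] [163 108  71]
331 161 [0.557 0.044 0.171] [233 167  99]
337 161 [0.556 0.031 0.173] [213 160 127]
329 162 [0.554 0.049 0.173] [230 159  97]
335 162 [0.554 0.036 0.172] [225 151  89]
326 163 [0.553 0.055 0.166] [166 113  78]
332 163 [0.553 0.042 0.17 ] [224 154  93]
338 163 [0.551 0.029 0.176] [222 150  89]
328 164 [0.55  0.051 0.17 ] [185 121  79]
334 164 [0.55  0.038 0.171] [221 147  88]
340 164 [0.55  0.025 0.172] [223 150  89]
329 165 [0.548 0.049 0.17 ] [140 103  80]
335 165 [0.548 0.036 0.172] [207 138  82]
341 165 [0.548 0.023 0.173] [225 151  88]
329 166 [0.548 0.049 0.161] [138 134 130]
335 166 [0.546 0.036 0.17 ] [166 113  74]
341 166 [0.546 
[... 637 characters left out ...]
.166] [123  87  66]
351 172 [0.533 0.001 0.171] [220 147  88]
345 173 [0.534 0.014 0.153] [99 86 81]
351 173 [0.531 0.001 0.17 ] [202 134  81]
357 173 [ 0.53  -0.011  0.173] [212 140  88]
351 174 [0.528 0.001 0.174] [159 105  69]
357 174 [ 0.529 -0.012  0.171] [221 144  84]
353 175 [ 0.527 -0.003  0.167] [152 106  75]
359 175 [ 0.527 -0.016  0.167] [174 162 155]
358 176 [ 0.524 -0.014  0.17 ] [169 146 133]
357 177 [ 0.523 -0.012  0.169] [116  86  68]
360 178 [ 0.522 -0.018  0.162] [125 124 123]
collar 518 [ 0.49684144 -0.00995058  0.10924546] [0.57930215 0.05557544 0.12677725] [0.53890338 0.02293936 0.11825079]
foot 475 [ 0.49204261 -0.03239132  0.01001525] [0.62845625 0.0761423  0.0188458 ]
```

```bash
sleep 0
```

```text
(no output)
```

View pics/top_z.png

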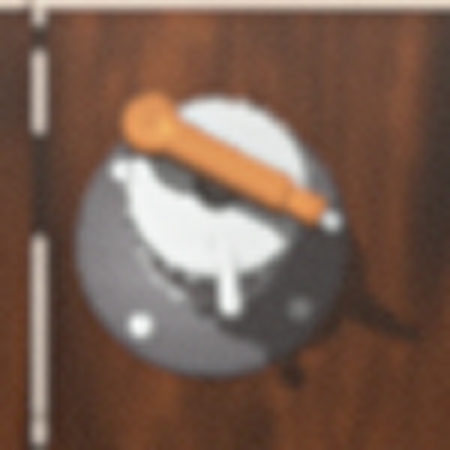

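View pics/scene_z.png

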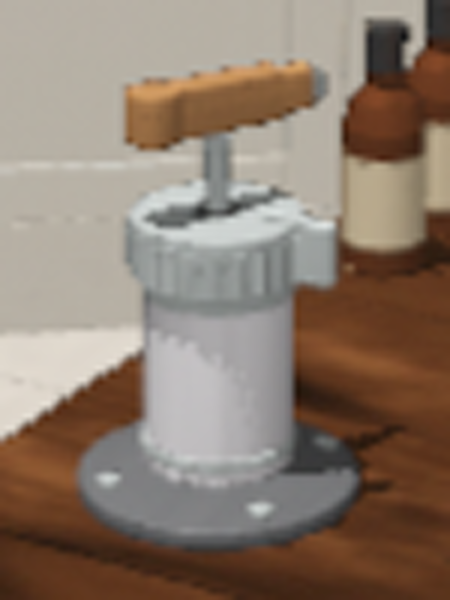

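Top view zoomed 6x: knob at about (330.5,160), pointer tip at about (360,177), rib end at about (343.5,191). The pointer is turned counter-clockwise from the rib, as expected. Next I'll compute the geometry.

```bash
cat >m.py <<'E'
from h import *
def ray(c,u,v,z):
    f=200/np.tan(np.radians(c['fov_y'])/2)
    d=c['R'].T@np.array([(u-c['cx'])/f,(v-c['cy'])/f,1]); o=-c['R'].T@c['t']
    return o+d*(z-o[2])/d[2]
E
python3 - <<'E'
from m import *
from scipy.optimize import least_squares
c=dict(np.load('top.npz'));P=pts(c);im=c['pixels']
sub=np.zeros((400,640),bool);sub[140:215,305:380]=1
z=P[...,2]
hsv=cv2.cvtColor(im,cv2.COLOR_RGB2HSV)
m=sub&(z>.15)&(hsv[...,1]>110)&(z<.19)
ys,xs=np.nonzero(m)
W=np.array([ray(c,x,y,.172)[:2] for x,y in zip(xs,ys)])
mean=W.mean(0);w,V=np.linalg.eigh(np.cov((W-mean).T));d=V[:,1]; d=d if d[0]<0 else -d
print('bar dir(pointer)',d,np.degrees(np.arctan2(d[1],d[0])), 'mean',mean, 'ext',((W-mean)@d).min(),((W-mean)@d).max())
tip=ray(c,305+333/6-.4,140+221/6-.4,.161); kn=ray(c,305+150/6-.4,140+116/6-.4,.172);print('tip',tip,'knob',kn)
rt=ray(c,305+231/6-.4,140+311/6-.4,.118);print('rib end',rt)
# collar top outline: pixels of collar, white bright
m=sub&(z>.110)&(z<.126)
mm=m.astype(np.uint8)
cn=max(cv2.findContours(mm,cv2.RETR_EXTERNAL,cv2.CHAIN_APPROX_NONE)[0],key=len)[:,0]
Q=np.array([ray(c,x,y,.118)[:2] for x,y in cn])
r=least_squares(lambda p:np.hypot(*(Q-p).T)-.0335,[.545,.022],loss='soft_l1',f_scale=.001)
print('collar',r.x)
# foot
m=sub&(z>.003)&(z<.013);print(m.sum())
cn=max(cv2.findContours((sub&(z>.005)).astype(np.uint8),cv2.RETR_EXTERNAL,cv2.CHAIN_APPROX_NONE)[0],key=len)[:,0]
for zz in(.008,.01):
    Q=np.array([ray(c,x,y,zz)[:2] for x,y in cn])
    r2=least_squares(lambda p:np.hypot(*(Q-p).T)-.0555,[.545,.022],loss='soft_l1',f_scale=.001);print('foot',r2.x)
for q in(r.x,r2.x):
    e=rt[:2]-q;t=tip[:2]-q;print('rib ang',np.degrees(np.arctan2(e[1],e[0])),np.hypot(*e),'tip',np.degrees(np.arctan2(t[1],t[0])),np.hypot(*t))
for nme,(u,v) in dict(garlic=(345,250),cup=(418,228),jar=(228,168)).items(): print(nme,P[v,u])
E
```

```text
bar dir(pointer) [-0.47897424 -0.87782895] -118.6184297236552 mean [0.54567079 0.02531496] ext -0.034523397643979124 0.04262320404207229
tip [ 0.52524629 -0.01872842  0.161     ] knob [0.56104045 0.04739925 0.172     ]
rib end [0.49904548 0.01677937 0.118     ]
collar [0.54342721 0.02168305]
825
foot [0.54694693 0.02245022]
foot [0.54661561 0.02250683]
rib ang -173.69504470958483 0.04465180777264918 tip -114.22274352586324 0.04431288646482233
rib ang -173.13461827473694 0.04791368222586407 tip -117.39451732911998 0.046443439321679436
garlic [0.37121207 0.01011708 0.04816433]
cup [ 0.42741117 -0.16800542  0.0106323 ]
jar [0.55800288 0.28452698 0.08460837]
```

```bash
cat >>m.py <<'E'
from scipy.spatial.transform import Rotation as Ro
def rel(p,yaw):
    o=ctrl.get_obs();R0=Ro.from_euler('xyz',o['eef_rot']);R1=Ro.from_euler('xyz',[np.pi,0,np.radians(yaw)])
    print('turn',np.degrees((R0.inv()*R1).as_rotvec()).round(2),'shift',R0.inv().apply(np.array(p)-o['ee_pos']).round(4))
E
python3 -c "
from m import *
rel([.547,.0225,.26],61.4)"
```

```text
turn [-5.000e-02 -2.000e-02 -3.529e+01] shift [ 0.501  -0.3293 -0.0357]
```

Emit:
{"name": "send_rows", "arguments": {"series": [[0,0,-3,0.04,-0.026,-0.036,1],[0,0,-6,0.08,-0.053,-0.036,1],[0,0,-9,0.12,-0.079,-0.036,1],[0,0,-12,0.16,-0.105,-0.036,1],[0,0,-15,0.2,-0.131,-0.036,1],[0,0,-18,0.24,-0.158,-0.036,1],[0,0,-21,0.28,-0.184,-0.036,1],[0,0,-21,0.3,-0.197,-0.036,1]]}}

```text
time_s: 0.9
ee_pos: [0.4258, -0.1821, 0.2604]
eef_rot: [-3.141, -0.0, 0.826]
force: [-0.8, -1.0, -0.3]
grip_width: 0.0935
```

```bash
python3 -c "
from m import *
print(ctrl.get_obs()['ee_pos'])
rel([.547,.0225,.26],61.4)"
```

```text
[ 0.42576159 -0.18207907  0.26039823]
turn [-1.000e-02 -2.000e-02 -1.405e+01] shift [ 0.2326 -0.0494  0.0005]
```

Emit:
{"name": "send_rows", "arguments": {"series": [[0,0,-3,0.04,-0.008,0,1],[0,0,-6,0.08,-0.017,0,1],[0,0,-9,0.12,-0.025,0,1],[0,0,-12,0.16,-0.034,0,1],[0,0,-14,0.2,-0.042,0,1],[0,0,-14,0.225,-0.049,0,1],[0,0,-14,0.231,-0.049,0,1],[0,0,-14,0.231,-0.049,0,1]]}}

```text
time_s: 1.7
ee_pos: [0.546, 0.0179, 0.26]
eef_rot: [-3.141, 0.0, 1.068]
force: [-0.6, 0.2, -0.2]
grip_width: 0.0941
```

```bash
python3 -c "
from m import *
o=ctrl.get_obs();print(o['ee_pos'],o['qpos'])
rel([.547,.0225,.161],61.4)
cam('wrist','w1.png');c=cam('top','t1.png');print(c['t'])"
```

```text
[0.54603789 0.01788055 0.25996678] [-3.42655296e-02  2.67054782e-01  1.48006276e+00 -9.41675308e-05
  1.39537191e+00  4.68897627e-01]
turn [-0.04  0.03 -0.23] shift [ 0.0046 -0.0013  0.099 ]
[0.06251705 0.49075953 1.15690765]
```

View pics/w1.png

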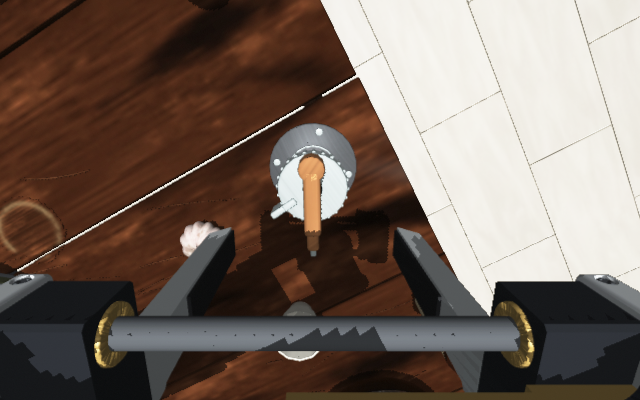

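Wrist view: the bar is vertical in the image at x≈313, midway between the fingers (≈315). The knob is at (312,168), the tip at (313,254) and the rib end at (273,216). I'll cross-check against the top-view estimate.

```bash
python3 - <<'E'
from m import *
c=dict(np.load('wrist.npz'));P=pts(c)
im=c['pixels'][110:270,230:390,::-1];cv2.imwrite('pics/w1z.png',cv2.resize(im,None,fx=4,fy=4,interpolation=cv2.INTER_CUBIC))
a=ray(c,313,254.5,.161);k=ray(c,312,168,.172);r=ray(c,273,216,.118);print(a,k,r)
hsv=cv2.cvtColor(c['pixels'],cv2.COLOR_RGB2HSV)
z=P[...,2];sub=np.zeros(z.shape,bool);sub[110:270,230:390]=1
m=sub&(z>.168)&(z<.18)&(hsv[...,1]>80)
W=P[m][:,:2];mean=W.mean(0);w,V=np.linalg.eigh(np.cov((W-mean).T));d=V[:,1];d=d if d[0]<0 else -d
print(mean,np.degrees(np.arctan2(d[1],d[0])),'axis from tip',a[:2]-.048*d)
s=(W-mean)@d;print(s.min(),s.max())
m=sub&(z>.112)&(z<.124);W=P[m];print(W.min(0),W.max(0))
E
```

```text
[ 0.52381285 -0.02303274  0.161     ] [0.5607945 0.0456056 0.172    ] [0.49941392 0.01385827 0.118     ]
[0.54855495 0.02408482] -117.89413293003943 axis from tip [0.54626914 0.01939031]
-0.033847159980911215 0.045587551847652875
[ 0.49786653 -0.01516033  0.11204063] [0.58115932 0.05528625 0.12239104]
```

View pics/w1z.png

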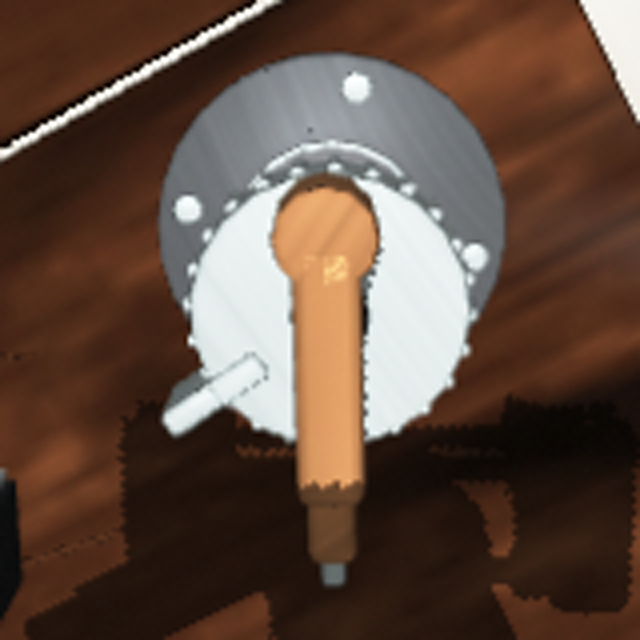

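Both views agree within about 2 mm: axis at roughly (0.547, 0.021) and about 54° to turn. I'll descend onto the bar.

Emit:
{"name": "send_rows", "arguments": {"series": [[0,0,0,0.003,-0.001,0.02,1],[0,0,0,0.003,-0.001,0.04,1],[0,0,0,0.003,-0.001,0.06,1],[0,0,0,0.003,-0.001,0.075,1],[0,0,0,0.003,-0.001,0.088,1],[0,0,0,0.003,-0.001,0.096,1],[0,0,0,0.003,-0.001,0.099,1],[0,0,0,0.003,-0.001,0.099,0.5]], "force": 15}}

```text
time_s: 2.6
ee_pos: [0.5466, 0.0206, 0.1615]
eef_rot: [3.142, -0.0, 1.066]
force: [-0.3, -0.3, -0.3]
grip_width: 0.0889
```

Emit:
{"name": "send_rows", "arguments": {"series": [[0,0,0,0,0,0,0],[0,0,0,0,0,0,-0.4],[0,0,0,0,0,0,-1],[0,0,0,0,0,0,-1],[0,0,0,0,0,0,-1],[0,0,0,0,0,0,-1],[0,0,0,0,0,0,-1],[0,0,0,0,0,0,-1]], "force": 15}}

```text
time_s: 3.4
ee_pos: [0.5466, 0.0208, 0.1614]
eef_rot: [-3.142, 0.0, 1.067]
force: [-0.5, 0.3, -0.1]
grip_width: 0.0254
```

```bash
python3 -c "
from m import *
print(ctrl.get_obs())
cam('wrist','w2.png')
"
```

```text
{'time_s': 3.4, 'qpos': array([-2.88711618e-02,  3.52722455e-01,  1.60366970e+00,  1.21068870e-05,
        1.18522401e+00,  4.75233123e-01]), 'joint_vel': array([-2.23601281e-03,  6.18559029e-04,  1.11009398e-03,  2.47281455e-04,
        5.63605214e-04, -6.60794036e-05]), 'tau': array([ 3.02673361e-03, -5.42247498e+01, -3.33172560e+01,  6.81751803e-02,
       -1.89536222e-02,  9.87950466e-05]), 'ee_pos': array([0.54662394, 0.02083203, 0.16144273]), 'eef_rot': array([-3.14156661e+00,  7.86298991e-07,  1.06668749e+00]), 'force': array([-0.54499107,  0.29482299, -0.13671799]), 'moment': array([ 0.00270323, -0.05789209, -0.01820848]), 'grip_width': 0.025389932478078345}
```

View pics/w2.png

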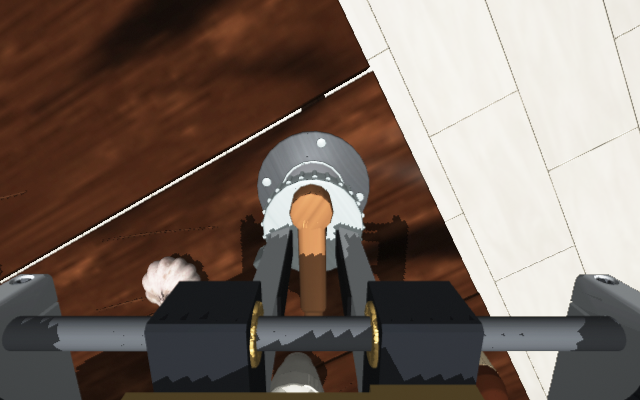

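The bar runs vertically at x≈312, between fingers at about 275 and 350, and the fingers are still closing. I'll finish the close.

Emit:
{"name": "send_rows", "arguments": {"series": [[0,0,0,0,0,0,-1],[0,0,0,0,0,0,-1],[0,0,0,0,0,0,-1],[0,0,0,0,0,0,-1]], "force": 15}}

```text
time_s: 3.85
ee_pos: [0.5465, 0.0209, 0.1614]
eef_rot: [-3.141, 0.0, 1.067]
force: [-3.4, 1.1, 1.5]
grip_width: 0.0141
```

Gripped at 14.1 mm. Now I'll turn clockwise (tool +z) by 54°.

Emit:
{"name": "send_rows", "arguments": {"series": [[0,0,2,0,0,0,-1],[0,0,5,0,0,0,-1],[0,0,8,0,0,0,-1],[0,0,11,0,0,0,-1],[0,0,14,0,0,0,-1],[0,0,17,0,0,0,-1],[0,0,20,0,0,0,-1],[0,0,22,0,0,0,-1]], "force": 25}}

```text
time_s: 4.65
ee_pos: [0.5466, 0.0208, 0.1614]
eef_rot: [-3.141, 0.0, 0.681]
force: [-2.7, 1.0, 1.7]
grip_width: 0.0135
```

Emit:
{"name": "send_rows", "arguments": {"series": [[0,0,3,0,0,0,-1],[0,0,6,0,0,0,-1],[0,0,9,0,0,0,-1],[0,0,12,0,0,0,-1],[0,0,15,0,0,0,-1],[0,0,18,0,0,0,-1],[0,0,20,0,0,0,-1],[0,0,22,0,0,0,-1]]}}

```text
time_s: 5.45
ee_pos: [0.5466, 0.0207, 0.1614]
eef_rot: [3.141, 0.0, 0.297]
force: [-1.6, -0.2, 0.3]
grip_width: 0.0144
```

Emit:
{"name": "send_rows", "arguments": {"series": [[0,0,3,0,0,0,-1],[0,0,6,0,0,0,-1],[0,0,8.5,0,0,0,-1],[0,0,10,0,0,0,-1],[0,0,10,0,0,0,-1],[0,0,10,0,0,0,-1]]}}

```text
time_s: 6.05
ee_pos: [0.5466, 0.0207, 0.1615]
eef_rot: [3.141, 0.0, 0.125]
force: [-1.6, 0.3, 1.9]
grip_width: 0.0138
```

```bash
python3 -c "
from m import *
o=ctrl.get_obs();print(o)
c=cam('wrist','w3.png');t=cam('top','t3.png');s=cam('scene')
im=np.hstack([cv2.resize(t['pixels'][140:215,305:380],(400,400),interpolation=2),cv2.resize(s['pixels'][145:245,255:355],(400,400),interpolation=2)])
cv2.imwrite('pics/z3.png',im[:,:,::-1])
"
```

```text
{'time_s': 6.05, 'qpos': array([-2.90048159e-02,  3.52666515e-01,  1.60369081e+00, -1.53962293e-04,
        1.18525284e+00,  1.41677423e+00]), 'joint_vel': array([-5.26147620e-05,  1.34639034e-03,  3.25183670e-04,  1.80117794e-04,
       -5.03315198e-05, -9.75256929e-05]), 'tau': array([ 1.99249280e-01, -5.38571513e+01, -3.39231777e+01,  1.81427789e-01,
       -6.61728960e-01,  5.05256478e-02]), 'ee_pos': array([0.54661203, 0.02072066, 0.16146484]), 'eef_rot': array([3.14145437e+00, 3.92002871e-05, 1.25075175e-01]), 'force': array([-1.6057512 ,  0.2581713 ,  1.89721264]), 'moment': array([-0.0968195 ,  0.48454281, -0.07971408]), 'grip_width': 0.01381913784871091}
```

View pics/w3.png

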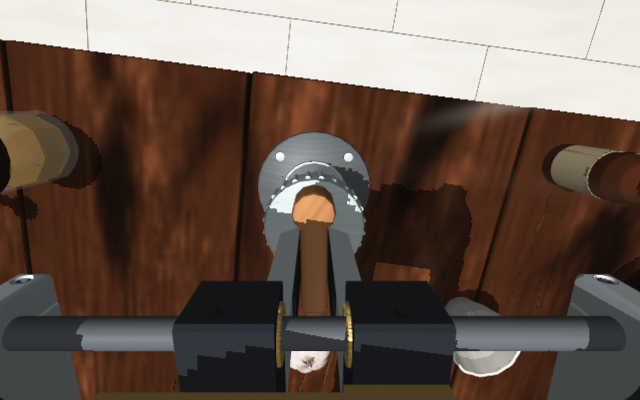

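View pics/z3.png

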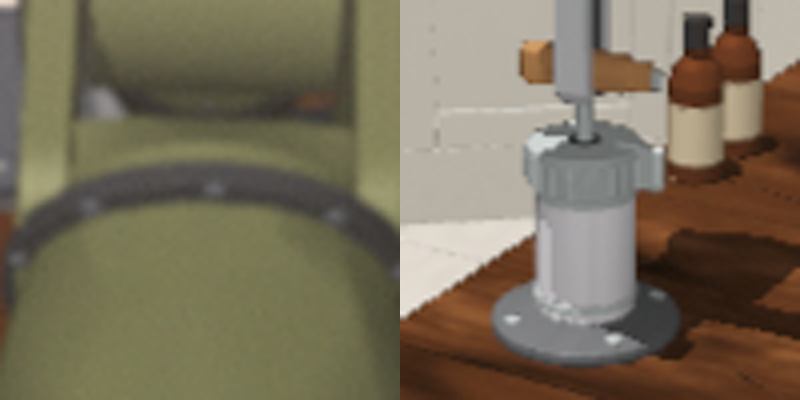

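Scene view: the pointer tip (about (319,165) in full-image pixels) sits straight above the rib end (about (320.5,182)). In the wrist view the foot screws at (280,157) and (348,157) are symmetric about the bar at x≈314. Checking this numerically.

```bash
python3 - <<'E'
from m import *
s=dict(np.load('scene.npz'))
A=np.array([.547,.0213])
for n,u,v,z in (('tip',319.2,165,.161),('rib',320.5,182,.118)):
    p=ray(s,u,v,z);e=p[:2]-A;print(n,p,np.degrees(np.arctan2(e[1],e[0])),np.hypot(*e))
w=dict(np.load('wrist.npz'))
a,b=ray(w,280,157,.008),ray(w,348,157,.008);print(a,b,np.degrees(np.arctan2(*(b-a)[:2])),(a+b)/2)
E
```

```text
tip [0.49942228 0.0148111  0.161     ] -172.23361715538175 0.04801817962032927
rib [0.49931877 0.00775412 0.118     ] -164.1405541420631 0.04956803728759172
[0.57357317 0.056038   0.008     ] [ 0.58176102 -0.00909398  0.008     ] 172.83483739974943 [0.57766709 0.02347201 0.008     ]
```

Bar direction is −172.8°, and the rib by foot screws, wrist and top view is −172.8°, −171.7° and −173.4°. The scene view of the rib corner reads −164 to −168°, but it's the coarsest. All are within tolerance, so I'll pull up.

Emit:
{"name": "send_rows", "arguments": {"series": [[0,0,0,0,0,0,-1],[0,0,0,0,0,0,-1],[0,0,0,0,0,-0.003,-1],[0,0,0,0,0,-0.007,-1],[0,0,0,0,0,-0.012,-1],[0,0,0,0,0,-0.017,-1],[0,0,0,0,0,-0.022,-1],[0,0,0,0,0,-0.027,-1]], "force": 35}}

```text
time_s: 7.0
ee_pos: [0.5465, 0.0208, 0.1887]
eef_rot: [-3.142, 0.0, 0.124]
force: [-1.4, -1.2, -7.7]
grip_width: 0.0137
```

Emit:
{"name": "send_rows", "arguments": {"series": [[0,0,0,0,0,-0.005,-1],[0,0,0,0,0,-0.01,-1],[0,0,0,0,0,-0.015,-1],[0,0,0,0,0,-0.02,-1],[0,0,0,0,0,-0.025,-1],[0,0,0,0,0,-0.029,-1],[0,0,0,0,0,-0.032,-1],[0,0,0,0,0,-0.033,-1]]}}

```text
time_s: 7.8
ee_pos: [0.5466, 0.0208, 0.2217]
eef_rot: [3.142, 0.0, 0.124]
force: [-1.7, 0.1, -9.9]
grip_width: 0.0138
```

Emit:
{"name": "send_rows", "arguments": {"series": [[0,0,0,0,0,0,-1],[0,0,0,0,0,0,-1],[0,0,0,0,0,0,-1]]}}

```text
time_s: 8.1
ee_pos: [0.5466, 0.0208, 0.2213]
eef_rot: [-3.142, 0.0, 0.124]
force: [-1.9, -0.1, -9.7]
grip_width: 0.014
```

```bash
python3 -c "
from m import *
o=ctrl.get_obs();print(o)
s0=dict(np.load('scene.npz'));cam('wrist','w4.png');s=cam('scene','s4.png')
im=np.hstack([cv2.resize(x['pixels'][125:225,260:345],(400,470),interpolation=2) for x in(s0,s)])
cv2.imwrite('pics/z4.png',im[:,:,::-1])
"
```

```text
{'time_s': 8.1, 'qpos': array([-2.89291536e-02,  2.95821216e-01,  1.53368975e+00,  3.39196707e-05,
        1.31226861e+00,  1.41766526e+00]), 'joint_vel': array([-0.00121448,  0.00099271,  0.00022491, -0.00138155,  0.00035638,
        0.00171564]), 'tau': array([ 4.36369786e-01, -5.79851067e+01, -3.97488034e+01,  3.51058161e-01,
       -4.70788702e-01, -4.04409890e-03]), 'ee_pos': array([0.54659187, 0.02080672, 0.22131264]), 'eef_rot': array([-3.14153174e+00,  1.79726688e-04,  1.24193247e-01]), 'force': array([-1.89554401, -0.06507818, -9.72148725]), 'moment': array([-0.21984591,  0.32978957,  0.03673833]), 'grip_width': 0.014044168291010975}
```

View pics/z4.png

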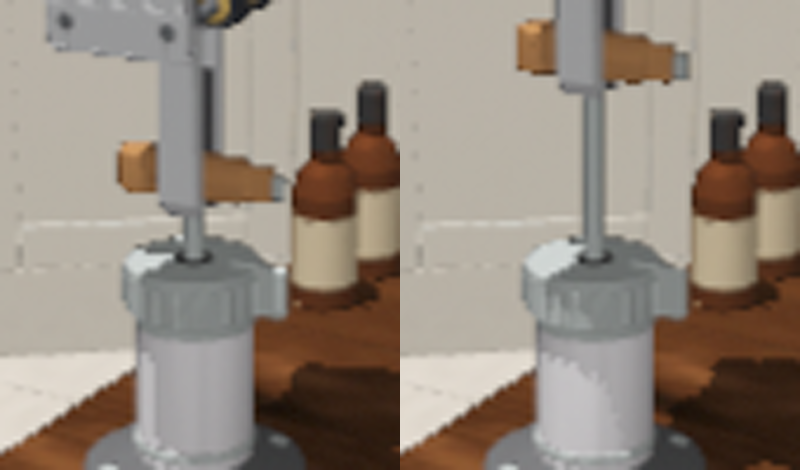

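View pics/w4.png

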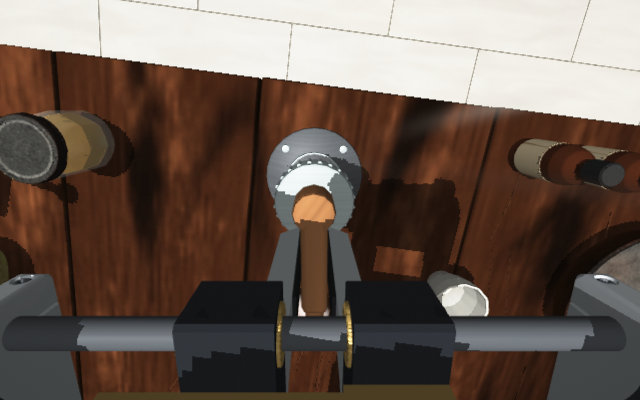

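The knob's position relative to the fingers is unchanged in both views: the scene crop has 68 px from knob top to fingertip before and after, and in the wrist view the knob stays at (313,207). So there was no slip. The tool rose 59.9 mm, the pull is about 9.7 N, and the pointer is above the rib. Handing in.

```bash
python3 -c "
from m import *
print(ctrl.hand_in())"
```

```text
the job is handed in; nothing more can be done
None
```

I turned the handle about 54° clockwise with the rod down, drew the rod up 60 mm and handed the job in while still holding it at a set grip of 35 N. The hand-in reported no verdict.

- **Rod height:** the tool rose 59.9 mm. The wrist and scene views showed no slip of the handle in the fingers. The downward pull was about 9.7 N, close to the roughly 9 N the spring should give at 60 mm. I took the height from the tool's rise and did not see the ring itself.
- **Pointer direction:** the bar ended at −172.8°. The foot screws put the rib at −172.8°, the wrist view at −171.7° and the top view at −173.4°.
- **Check that disagreed:** the scene view put the rib's corner at −164°, or about −168° after allowing for the rib's width. I took this as corner and pixel error. It is still inside the 0.2 rad (11.5°) limit.
- **Cup, jar and garlic:** I did not re-measure them at the end. The tool stayed well above or clear of them, and no unexpected contact forces showed.

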